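# Hold the specimen forceps at their set gap over the viewer window

## Robot

A 6-joint arm with a two-finger parallel gripper is mounted at the origin on the work surface. World frame = base frame: x ahead of the robot, y to its left, z up, the work surface at z = 0. Lengths are in m, angles in rad, forces in N, time in s.
With the tool pointing down it reaches from about 0.35 to 0.775 m from the base axis. Payload 7.3 kg.
Tool frame: the origin (TCP) lies midway between the tips of the shut fingers; the grasp point (between the pads) lies 19 mm behind it; z points along the fingers, y is the direction in which the jaws open and shut (so a half turn about z gives the same grasp; the last joint's range is limited). The gripper opens to 92 mm and grips with 3 to 60 N. Pads are 19 mm wide; open, the fingers measure 130 mm over their backs; the gripper's body (75 mm by 190 mm) begins 47 mm behind the grasp point.
Start: joints at [-1.386, 0.342, 1.524, -0, 1.275, -0.146], TCP at [0.171, -0.497, 0.227] pointing down, gripper open.
Joint ranges: [-2.53, 2.53], [-0.77, 2.02], [0.04, 2.7], [-1, 4.14], [0.28, 2.66], [-3.11, 3.11]. Speed limits (rad/s): [2.57, 2.57, 3.14, 3.14, 3.14, 3.14].

## Interface

Orientations are given as [roll, pitch, yaw] about the fixed x, y, z axes, in that order (R = Rz(yaw) Ry(pitch) Rx(roll)).
In Python, from cell import robot gives the robot as it stands.
- The arm moves only by the shell command python3 -m crank 'ROWS' [FORCE]. ROWS is a JSON object of lists of equal length, an entry for each row: "claw": the opening, from 0 (shut) to 1 (fully open); "delta_pos": the shift along the tool's x, y, z in units of 25 mm (1.0 is 25 mm), a list of three; "roll": the turn about the tool's z in units of 6 degrees (1.0 is 6 degrees). In form: {"claw": [claw, ...], "delta_pos": [[dx, dy, dz], ...], "roll": [roll, ...]}. A call has exactly 8 rows; each row is the pose to reach, as a shift and turn from the pose commanded when the call began, along the tool's axes at that moment; what a row does not reach only later rows make up. A row lasts 1/12 s, in which the tool goes at most 41.7 mm and 7.16 degrees, less where a joint would pass 70% of its speed; a pose out of reach is approached as far as the arm can. A call with a gripper value outside its range is refused whole. The fingers move at their own pace and stop on an object; FORCE is the grip in N (left out, the last holds). Time passes only in rows, so rows that repeat a pose let the fingers close, or fill a call up. It gives the time, the measured TCP pose, the force and the opening at its end, in the units of the state.
- robot.observe(): the state, without advancing time (a new reading comes with each control period).
- robot.read_camera(name): name is "scene" or "top"; returns a dict with "color" (400x640x3 uint8, blue, green, red), "fx", "fy", "cx", "cy" (pixels), "rvec" (rotation vector, rad) and "tvec" (3), from world to camera coordinates, as OpenCV has them. Camera axes: x right, y down, z forward; pixel columns grow to the right and rows downward; lengths in m; the calibration is good to about 2 mm. A picture is of the moment at which its call begins. There is no depth.
- robot.hand_in(): hands the job in, once; it reports no verdict.
The state is a dict: "time": time; "qpos": joint angles; "qvel": joint speeds; "joint_efforts": joint torques, N m; "tool_pos": TCP position; "tool_rot": TCP orientation; "contact_force": force on the tool from outside, world axes, zero at the start; "torque": the same for the moment, N m; "opening": finger opening in m.
Only numpy, scipy, OpenCV 4.12 (cv2) and the standard library are available. Lean on these libraries where they do the work, as an engineer would, in place of code of your own. Each camera call takes 0.05 s, during which the arm holds its last target.

## Task

Get the viewer ready by pressing its keys one at a time, green, then yellow, then blue, each fully down and let up again. Then take the sprung forceps off their stand by the two black grips and squeeze them until the red pointer stands in the middle of the green collar, never letting the tips pinch shut. Finish while still holding them at that gap: level and still, both tips over the white round window and about a hand's breadth above it, with the jar, book and phone left alone.

Things in the scene. Friction and masses are not known exactly. Their poses are not given: they have to be found in the camera images.
- grip (a point): Grasp point of the loose sprung forceps: midway between the black grips when open, half-way up, 43 mm above the desk on the stand. x points along the forceps to the tips (110 mm ahead), y to the left blade, z up. Grips flat, 44 mm long, 14 mm high. The left one's outer face stays at y = +22 mm, parallel to x; the right one swings. Sprung hinge 90 mm behind.
- blade (a joint): Swing of the sprung right blade, rad: 0 open, grows when squeezed. Width over the grips 45 mm at 0, 34 at 0.12 (grips parallel); 1 mm less width moves the pointer about 1.8 mm. Inner tip gap: 38 mm at 0, 24 at 0.07, 14 at 0.12, 8 at 0.15, 2.4 at 0.178 (counts as pinched shut). Squeeze force on the grips: 3 N at 0, 6 N at 0.07, 9 N at 0.15. Stop at 0.185.
- pointer (a point): Red pointer on the right blade, 2 mm wide, standing up beside the tip side of the white cross bar, 68 mm ahead of the grip point. Squeezing moves it to +y of the forceps (towards the left blade); it starts 11 to 24 mm short of the collar. This point is near its top.
- mark (a point): Middle of the green collar (6 mm wide along y), the marked gap, near its top. It sits on the white cross bar, fixed to the left blade 60 mm ahead of the grip point. Set differently each time; stiff, leave it where it is set. Axes as grip. The pointer is right when its y in this frame is 0 (within 3 mm either way it is in the collar); its x here is about 5 to 10 mm.
- tip_left (a point): End of the left blade, 109 mm ahead of the grip point, half-way up.
- tip_right (a point): End of the right, sprung blade, half-way up.
- forceps: The forceps, 207 mm long, about 85 g: two upright steel strips 14 mm high joined by the hinge. This body is the left blade with hinge and white bar; origin at the underside below the middle of the grips, 17 mm from the left grip's outer face; axes as grip.
- stand: White forceps stand fixed to the desk: base 170 x 110 x 8 mm and two cross rests with black tops, 100 mm wide, 14 mm thick, 36 mm high, 66 mm behind and 72 mm ahead of the middle. The forceps lie across the rests, roughly along the stand's x. Origin at the centre of the underside.
- viewer: Grey viewer box fixed to the desk, 240 (x) x 200 (y) x 22 mm high; three keys in a row on the side near the robot, a white round window on the other part. Origin at the centre of the underside.
- window (a point): Centre of the white window in the top of the viewer, 43 mm radius, 23 mm above the desk.
- key_green (a joint): Green key: 0 up, 0.006 m fully down; springs back by itself. About 4 N takes it fully down.
- key_yellow (a joint): Yellow key: same as the green one.
- key_blue (a joint): Blue key: same as the green one.
- key_green_top (a point): Centre of the top of the round green key (28 mm across, in a black 44 mm housing whose rim is 10 mm below the key top; the keys are 55 mm apart, in any order). 44 mm above the desk when up; it goes down 6 mm.
- key_yellow_top (a point): Centre of the top of the round yellow key (28 mm across, in a black 44 mm housing whose rim is 10 mm below the key top; the keys are 55 mm apart, in any order). 44 mm above the desk when up; it goes down 6 mm.
- key_blue_top (a point): Centre of the top of the round blue key (28 mm across, in a black 44 mm housing whose rim is 10 mm below the key top; the keys are 55 mm apart, in any order). 44 mm above the desk when up; it goes down 6 mm.
- jar_mid (a point): Middle of the amber specimen jar, 52 mm across, 65 mm high; loose bystander.
- book_mid (a point): Middle of the loose red book, 190 x 130 x 30 mm; bystander.
- phone_mid (a point): Middle of the loose black phone lying on the desk, 120 x 58 x 11 mm; bystander.
Things that resemble listed ones, but are neither listed nor needed, are in the scene too. Several things have the shape of the forceps; the one meant has the colours described above. There is more than one size of the stand; the one meant has the size given above.

How it is judged:
On the way, in this order (a step that is already met when the one before it is completed fails the run):
1. the green key is pressed fully down, the other two keys up (value of joint key_green above 0.0045 m and value of joint each of key_yellow, key_blue below 0.0015 m), for 0.05 s.
2. the yellow key is pressed fully down, the other two keys up (value of joint key_yellow above 0.0045 m and value of joint each of key_green, key_blue below 0.0015 m), for 0.05 s.
3. the blue key is pressed fully down, the other two keys up (value of joint key_blue above 0.0045 m and value of joint each of key_green, key_yellow below 0.0015 m), for 0.05 s.
4. the forceps are lifted off their stand in the gripper, all keys up (height (world z) of grip above 0.075 m and contact force between forceps and the fingers above 1 N and contact force between forceps and stand below 0.05 N and value of joint each of key_green, key_yellow, key_blue below 0.0015 m), for 0.2 s.
At the end, for the whole second after the job is handed in: Still gripped (finger force over 1 N), the pointer within 3 mm of the collar's middle and steady, both tips within 43 mm of the window's centre seen from above and 30 to 180 mm above it, the forceps level within 0.3 rad, off the stand and the viewer, at rest; all keys up (y of pointer in the frame of mark between -0.003 and 0.003 m and velocity of joint blade between -0.05 and 0.05 rad/s and linear speed of forceps below 0.02 m/s and angle between grip's own z axis and vertical below 0.3 rad and contact force between forceps and the fingers above 1 N and contact force between forceps and stand below 0.05 N and contact force between forceps and viewer below 0.05 N and horizontal distance between each of tip_left, tip_right and window below 0.043 m and z of tip_left in the frame of window between 0.03 and 0.18 m and z of tip_right in the frame of window between 0.03 and 0.18 m and value of joint each of key_green, key_yellow, key_blue below 0.0015 m); the arm keeps its last pose, push and grip.
It fails at once if the jar is pushed more than 20 mm (distance of jar_mid from where it was at the start of the episode above 0.02 m).
It fails at once if the book is pushed more than 20 mm (distance of book_mid from where it was at the start of the episode above 0.02 m).
It fails at once if the phone is pushed more than 20 mm (distance of phone_mid from where it was at the start of the episode above 0.02 m).
It fails at once if the forceps are squeezed so far that their tips close together (gap under about 2.5 mm) (value of joint blade above 0.178 rad).
It fails at once if two keys are down at once (value of joint each of key_green, key_yellow above 0.003 m or value of joint each of key_green, key_blue above 0.003 m or value of joint each of key_yellow, key_blue above 0.003 m).
It also fails if it takes over 54 s, if anything falls off the work surface, if the arm or the gripper's body presses on something with over 40 N, if the wrist force passes 120 N, or if a joint passes its speed limit or range.

## Working session

There is one attempt and no reset: what is moved stays moved. The work goes in short steps, Python scripts to look and compute and a shell command to move; the robot and the scene stay as the last step left them, time stands still between calls to the robot, and variables do not carry over. Pictures are saved under pics/ and viewed, and the job is handed in when it is done.

```bash
ls; mkdir -p pics; python3 - <<'E'
from cell import robot
import cv2
print(robot.observe())
for n in("scene","top"):
    d=robot.read_camera(n); cv2.imwrite(f"pics/{n}0.png",d["color"]); print({k:v for k,v in d.items() if k!="color"})
E
```

```text
pics
{'time': 0.0, 'qpos': array([-1.38600816e+00,  3.42728312e-01,  1.52501807e+00, -3.22177447e-05,
        1.27539227e+00, -1.45996583e-01]), 'qvel': array([-1.56163327e-03, -2.90874914e-04, -4.45204805e-04,  5.16984038e-04,
       -6.82928955e-05, -7.61503283e-04]), 'joint_efforts': array([-3.75180180e-04, -4.31243777e+01, -2.44225109e+01,  7.19920266e-02,
        5.58947877e-02, -1.29730879e-04]), 'tool_pos': array([ 0.17045   , -0.49612915,  0.22604169]), 'tool_rot': array([-3.14005862e+00, -1.94429079e-04,  3.30794000e-01]), 'contact_force': array([-0.54323008, -0.56482672, -0.70623885]), 'torque': array([ 0.04680301, -0.03035436,  0.01531804]), 'opening': 0.0916083487192893}
{'fx': 452.89435275538926, 'fy': 452.89435275538926, 'cx': 312.53411718054815, 'cy': 193.90638451981383, 'rvec': array([ 1.68970518,  2.13448759, -0.6174964 ]), 'tvec': array([ 0.20038387, -0.37025636,  1.42884606])}
{'fx': 403.422078778593, 'fy': 403.422078778593, 'cx': 317.6347069235383, 'cy': 195.2740964838552, 'rvec': array([ 2.11631682, -2.17204161,  0.16504168]), 'tvec': array([-0.07819072,  0.53605716,  1.09105084])}
```

View pics/scene0.png

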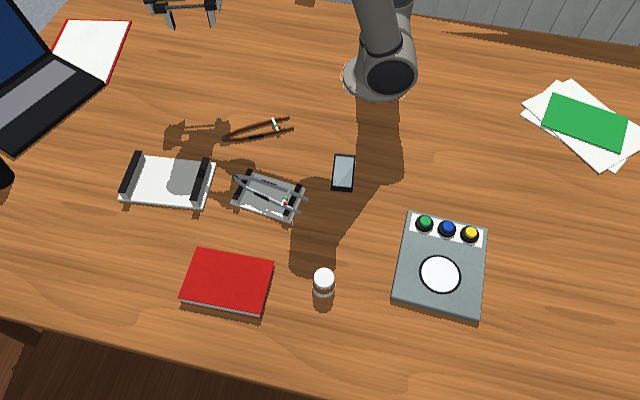

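View pics/top0.png

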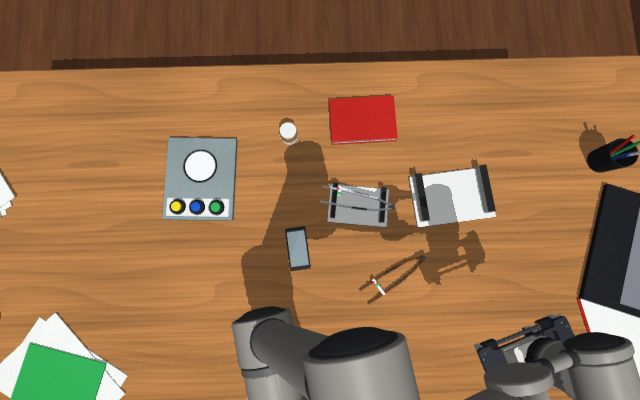

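The scene shows the viewer (top image ~(200,178)) with keys in image order yellow, blue, green at (177/197/216, 207). The forceps lie on the smaller stand at ~(358,203). I'll zoom in next.

```bash
cat > h.py <<'E'
import numpy as np, cv2
from cell import robot
def cam(n):
    d=robot.read_camera(n); d["K"]=np.array([[d["fx"],0,d["cx"]],[0,d["fy"],d["cy"]],[0,0,1]]); d["R"]=cv2.Rodrigues(d["rvec"])[0]; return d
def ray(d,u,v):
    r=d["R"].T@np.linalg.inv(d["K"])@np.array([u,v,1.]); return -d["R"].T@d["tvec"], r
def onz(d,u,v,z):
    o,r=ray(d,u,v); return o+r*(z-o[2])/r[2]
def proj(d,p):
    q=d["K"]@(d["R"]@np.asarray(p,float)+d["tvec"]); return q[:2]/q[2]
def tri(d1,p1,d2,p2):
    A=[];b=[]
    for d,p in((d1,p1),(d2,p2)):
        o,r=ray(d,*p); r/=np.linalg.norm(r); P=np.eye(3)-np.outer(r,r); A.append(P); b.append(P@o)
    return np.linalg.lstsq(np.vstack(A),np.hstack(b),rcond=None)[0]
def crop(d,x0,y0,x1,y1,s,name):
    cv2.imwrite("pics/"+name,cv2.resize(d["color"][y0:y1,x0:x1],None,fx=s,fy=s,interpolation=cv2.INTER_CUBIC))
def blobs(d,lo,hi,roi,amin=3):
    x0,y0,x1,y1=roi
    m=cv2.inRange(cv2.cvtColor(d["color"],cv2.COLOR_BGR2HSV)[y0:y1,x0:x1],np.array(lo),np.array(hi))
    n,l,s,c=cv2.connectedComponentsWithStats(m)
    return [(int(s[i,4]),np.round(c[i]+[x0,y0],2).tolist()) for i in range(1,n) if s[i,4]>=amin]
E
python3 - <<'E'
from h import *
t=cam("top");s=cam("scene")
crop(t,310,170,410,240,8,"t1.png");crop(s,220,160,320,230,8,"s1.png")
kr=(160,190,240,225); ks=(405,205,490,250)
for nm,lo,hi in(("g",(45,100,60),(80,255,255)),("y",(20,130,100),(33,255,255)),("b",(100,120,60),(125,255,255))):
    a=blobs(t,lo,hi,kr,15);b=blobs(s,lo,hi,ks,15); print(nm,a,b)
    for x in a: print(onz(t,*x[1],.042))
    for x in b: print(onz(s,*x[1],.042))
w=blobs(t,(0,0,200),(180,40,255),(175,145,230,185),200);print(w,[onz(t,*x[1],.023) for x in w])
w=blobs(s,(0,0,200),(180,40,255),(410,250,470,300),200);print(w,[onz(s,*x[1],.023) for x in w])
E
```

```text
g [(90, [214.99, 206.59])] [(109, [424.8, 221.21])]
[0.5091307  0.19489667 0.042     ]
[0.51261521 0.19520913 0.042     ]
y [(87, [175.76, 205.72])] [(108, [470.43, 231.92])]
[0.51441447 0.30429143 0.042     ]
[0.51682681 0.30477395 0.042     ]
b [(97, [195.36, 206.19])] [(116, [447.45, 226.55])]
[0.51167494 0.24962747 0.042     ]
[0.51478619 0.24998525 0.042     ]
[(679, [199.68, 165.62])] [array([0.63167415, 0.24520015, 0.023     ])]
[(1016, [439.73, 273.87])] [array([0.63292323, 0.24562383, 0.023     ])]
```

View pics/t1.png

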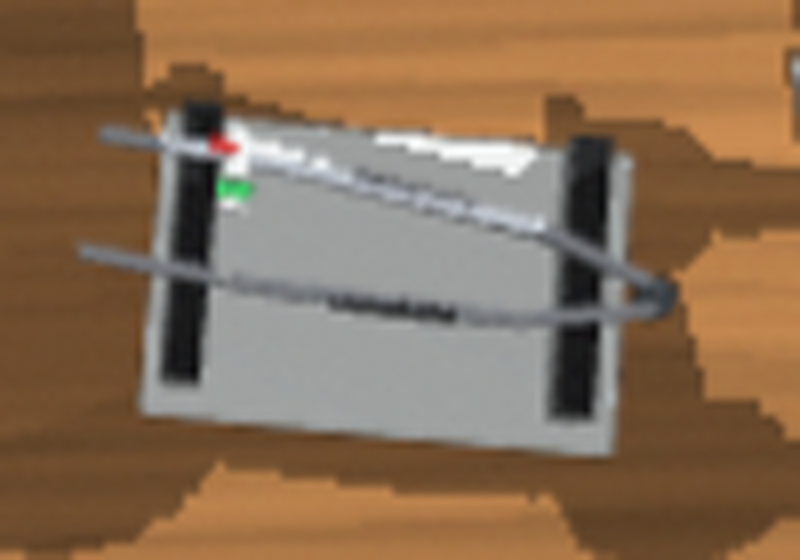

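View pics/s1.png

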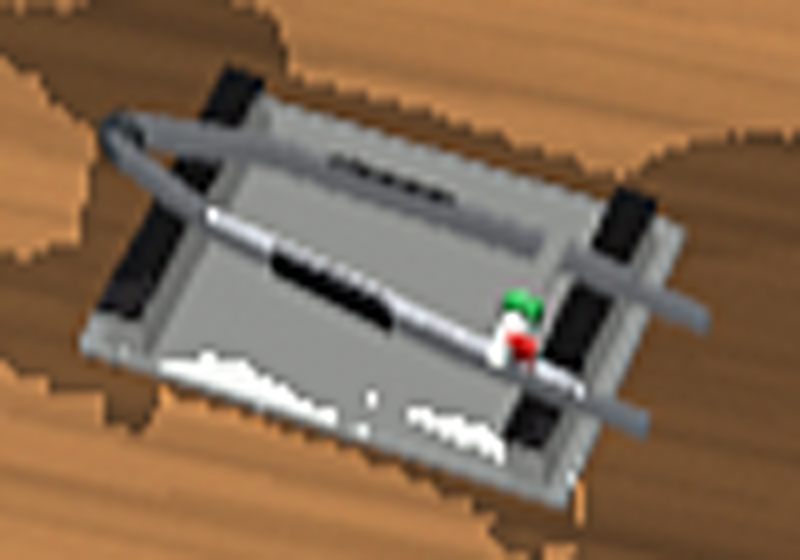

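The close-up confirms it. The steel forceps lie on the grey-looking 170 mm stand, with the tips to the left in the top view (right tip ~(323,187), left tip ~(320,201), hinge ~(392,207)). The red pointer is at ~(338,188) and the green collar at ~(339,193).

```bash
python3 - <<'E'
from h import *
t=cam("top");s=cam("scene")
T=dict(lt=(320.3,201.3),rt=(323.1,186.9),hi=(392.3,206.9),lg=(359,208.4))
S=dict(lt=(308.1,199.8),rt=(300.6,212.5),hi=(235.6,176.3),lg=(269.1,182.0),rg=(261.6,196.3))
for k in S:
    print(k, k in T and onz(t,*T[k],.049).round(4), onz(s,*S[k],.047).round(4), k in T and tri(t,T[k],s,S[k]).round(4))
for nm,R in(("red",((170,120,80),(180,255,255))),("red2",((0,150,80),(8,255,255))),("grn",((45,100,60),(85,255,255)))):
    a=blobs(t,*R,(325,180,350,200));b=blobs(s,*R,(275,190,295,215));print(nm,a,b)
    for x in a: print(onz(t,*x[1],.058))
    for x in b: print(onz(s,*x[1],.058))
# stand corners
for p in((310+182/8,170+110/8),(310+632/8,170+155/8),(310+610/8,170+455/8),(310+142/8,170+412/8)): print(onz(t,*p,.008).round(4))
for n,p in(("jar",(288,131)),("phone",(298,248)),("bookcorner",(397,140))): print(n,onz(t,*p,.02).round(3))
E
```

```text
lt [ 0.5154 -0.099   0.049 ] [ 0.5215 -0.0948  0.047 ] [ 0.5166 -0.0976  0.0383]
rt [ 0.5558 -0.1079  0.049 ] [ 0.5613 -0.1041  0.047 ] [ 0.5572 -0.1067  0.0393]
hi [ 0.4946 -0.2981  0.049 ] [ 0.4954 -0.293   0.047 ] [ 0.4945 -0.2963  0.0451]
lg [ 0.4928 -0.2056  0.049 ] [ 0.4925 -0.2042  0.047 ] [ 0.4928 -0.205   0.0473]
rg False [ 0.5383 -0.2104  0.047 ] False
red [] []
red2 [(4, [337.0, 187.5])] [(8, [284.88, 203.12])]
[ 0.55157034 -0.14618754  0.058     ]
[ 0.55049778 -0.14625941  0.058     ]
grn [(8, [338.38, 193.25])] [(13, [285.15, 197.62])]
[ 0.53536105 -0.14946375  0.058     ]
[ 0.53500234 -0.14974957  0.058     ]
[ 0.5714 -0.1369  0.008 ]
[ 0.5507 -0.2991  0.008 ]
[ 0.4426 -0.2856  0.008 ]
[ 0.4622 -0.1192  0.008 ]
jar [ 0.729 -0.01   0.02 ]
phone [ 0.389 -0.033  0.02 ]
bookcorner [ 0.694 -0.328  0.02 ]
```

```bash
cat >> h.py <<'E'
def go(x,y,z,yaw=None):
    o=robot.observe(); p=o["tool_pos"]; w=o["tool_rot"][2]
    d=np.array([x,y,z])-p; c,s=np.cos(w),np.sin(w)
    u=np.array([c*d[0]+s*d[1], s*d[0]-c*d[1], -d[2]])/.025
    r=0 if yaw is None else -((np.degrees(yaw-w)+180)%360-180)/6
    print("units",u.round(2),"roll",round(r,2),"rows",round(np.linalg.norm(d)/.0417,1),"| pos",p.round(4),"rot",o["tool_rot"].round(3),"F",o["contact_force"].round(1),"op",round(o["opening"],4),"t",round(o["time"],2))
E
python3 -c "
from h import *
go(.43,-.22,.2,np.radians(77.6))"
```

```text
units [13.41 -7.09  1.06] roll -9.77 rows 9.1 | pos [ 0.1705 -0.4964  0.2265] rot [-3.141 -0.     0.331] F [ 0.3 -0.8 -0.8] op 0.0919 t 0.3
```

```bash
python3 -m crank '{"claw":[0,0,0,0,0,0,0,0],"delta_pos":[[1,-0.5,0],[2.2,-1.1,0],[3.4,-1.7,0.1],[4.6,-2.4,0.2],[5.8,-3.0,0.3],[7,-3.6,0.4],[8,-4.2,0.5],[8,-4.2,0.5]],"roll":[-0.8,-1.7,-2.6,-3.5,-4.4,-5.3,-6,-6]}' 20; python3 -c "
from h import *
go(.43,-.18,.2,np.radians(77.6));go(.49,.0,.15,np.radians(77.6))"
```

```text
time: 0.97
tool_pos: [0.3278, -0.3284, 0.2139]
tool_rot: [-3.141, -0.002, 0.967]
contact_force: [-0.7, 0.1, -0.2]
opening: 0.0428
units [ 7.21 -0.01  0.55] roll -3.7 rows 4.3 | pos [ 0.3278 -0.3284  0.2139] rot [-3.141e+00 -2.000e-03  9.670e-01] F [-0.7  0.1 -0.2] op 0.0428 t 0.97
units [14.5  -2.12  2.55] roll -3.7 rows 8.9 | pos [ 0.3278 -0.3284  0.2139] rot [-3.141e+00 -2.000e-03  9.670e-01] F [-0.7  0.1 -0.2] op 0.0428 t 0.97
```

```bash
python3 -m crank '{"claw":[0,0,0,0,0,0,0,0],"delta_pos":[[1.2,0,0.1],[2.7,0,0.2],[4.2,0,0.3],[5.7,0,0.4],[7.2,-0.1,0.5],[8.6,-0.4,0.6],[9.6,-0.6,0.8],[10,-0.7,1]],"roll":[-0.6,-1.2,-1.8,-2.4,-3,-3.6,-3.7,-3.7]}' 20; python3 -c "
from h import *
go(.511,.195,.075,np.radians(77.6))"
```

```text
time: 1.63
tool_pos: [0.4558, -0.1152, 0.1891]
tool_rot: [3.141, -0.0, 1.349]
contact_force: [0.2, -0.2, 0.1]
opening: 0.0002
units [12.59 -0.57  4.56] roll -0.05 rows 8.0 | pos [ 0.4558 -0.1152  0.1891] rot [ 3.141 -0.     1.349] F [ 0.2 -0.2  0.1] op 0.0002 t 1.63
```

```bash
python3 -m crank '{"claw":[0,0,0,0,0,0,0,0],"delta_pos":[[1.3,-0.1,0],[2.8,-0.2,0.4],[4.3,-0.3,1],[5.8,-0.3,1.6],[7.3,-0.4,2.3],[8.8,-0.5,3],[10.3,-0.5,3.5],[11,-0.6,3.8]],"roll":[0,0,0,0,0,0,0,0]}' 20; python3 -c "
from h import *
go(.511,.195,.055);go(.511,.195,.037)
t=cam('top');s=cam('scene');crop(t,160,100,290,230,5,'t2.png');crop(s,380,150,510,300,4,'s2.png')"
```

```text
time: 2.3
tool_pos: [0.5017, 0.1563, 0.0925]
tool_rot: [-3.141, 0.0, 1.347]
contact_force: [-1.8, -0.2, 0.3]
opening: 0.0005
units [1.59 0.02 1.5 ] roll 0 rows 1.3 | pos [0.5017 0.1563 0.0925] rot [-3.141  0.     1.347] F [-1.8 -0.2  0.3] op 0.0005 t 2.3
units [1.59 0.02 2.22] roll 0 rows 1.6 | pos [0.5017 0.1563 0.0925] rot [-3.141  0.     1.347] F [-1.8 -0.2  0.3] op 0.0005 t 2.3
```

View pics/s2.png

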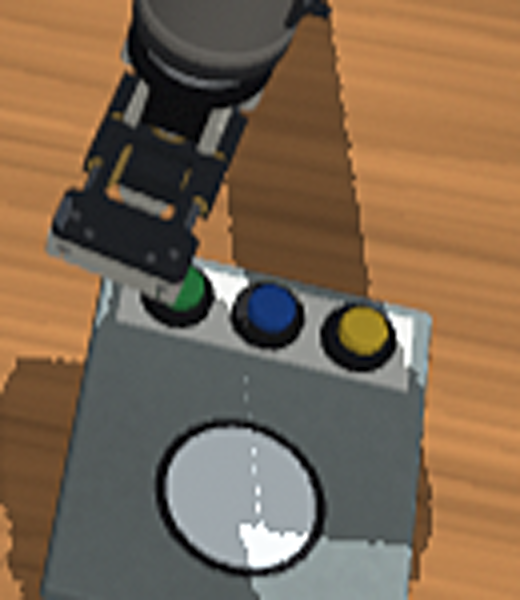

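```bash
python3 -m crank '{"claw":[0,0,0,0,0,0,0,0],"delta_pos":[[0.8,0,0],[1.6,0,0.2],[1.6,0,0.9],[1.6,0,1.5],[1.6,0,1.9],[1.6,0,2.15],[1.6,0,2.25],[1.6,0,2.25]],"roll":[0,0,0,0,0,0,0,0]}' 20; python3 -c "
from h import *
go(.511,.195,.037)"
```

```text
time: 3.07
tool_pos: [0.5103, 0.1915, 0.0386]
tool_rot: [-3.141, 0.001, 1.346]
contact_force: [-2.1, -1.1, 4.7]
opening: 0.0001
units [ 0.14 -0.01  0.06] roll 0 rows 0.1 | pos [0.5103 0.1915 0.0386] rot [-3.141e+00  1.000e-03  1.346e+00] F [-2.1 -1.1  4.7] op 0.0001 t 3.07
```

```bash
python3 -m crank '{"claw":[0,0,0,0,0,0,0,0],"delta_pos":[[0.1,0,0.08],[0.1,0,0.12],[0.1,0,0.12],[0.1,0,-0.3],[0.1,0,-0.9],[0.1,0,-1.3],[0.1,0,-1.3],[0.1,0,-1.3]],"roll":[0,0,0,0,0,0,0,0]}' 20; python3 -c "
from h import *
go(.515,.3045,.06);go(.5155,.3045,.037)"
```

```text
time: 3.73
tool_pos: [0.5114, 0.1951, 0.0711]
tool_rot: [3.14, -0.001, 1.346]
contact_force: [-0.0, -0.7, 0.0]
opening: 0.0003
units [ 4.3  -0.83  0.44] roll 0 rows 2.6 | pos [0.5114 0.1951 0.0711] rot [ 3.140e+00 -1.000e-03  1.346e+00] F [-0.  -0.7  0. ] op 0.0003 t 3.73
units [ 4.3  -0.81  1.36] roll 0 rows 2.7 | pos [0.5114 0.1951 0.0711] rot [ 3.140e+00 -1.000e-03  1.346e+00] F [-0.  -0.7  0. ] op 0.0003 t 3.73
```

```bash
python3 -m crank '{"claw":[0,0,0,0,0,0,0,0],"delta_pos":[[1.2,-0.2,0],[2.6,-0.5,0],[3.8,-0.8,0],[4.3,-0.8,0],[4.3,-0.8,0.2],[4.3,-0.8,0.9],[4.3,-0.8,1.25],[4.3,-0.8,1.42]],"roll":[0,0,0,0,0,0,0,0]}' 20;  python3 -m crank '{"claw":[0,0,0,0,0,0,0,0],"delta_pos":[[0,0,0.05],[0,0,0.06],[0,0,0.06],[0,0,0.06],[0,0,-0.6],[0,0,-1.3],[0,0,-1.3],[0,0,-1.3]],"roll":[0,0,0,0,0,0,0,0]}' 20; python3 -c "
from h import *
go(.513,.25,.037)"
```

```text
time: 4.4
tool_pos: [0.5148, 0.3042, 0.0372]
tool_rot: [-3.141, 0.0, 1.346]
contact_force: [-16.2, -5.2, 52.5]
opening: 0.0004
time: 5.07
tool_pos: [0.5154, 0.3038, 0.0674]
tool_rot: [3.141, -0.0, 1.346]
contact_force: [-0.8, -0.3, -0.9]
opening: 0.0005
units [-2.12  0.39  1.22] roll 0 rows 1.5 | pos [0.5154 0.3038 0.0674] rot [ 3.141 -0.     1.346] F [-0.8 -0.3 -0.9] op 0.0005 t 5.07
```

```bash
python3 -m crank '{"claw":[0,0,0,0,0,0,0,0],"delta_pos":[[-1,0.2,0],[-2.1,0.4,0],[-2.1,0.4,0.2],[-2.1,0.4,0.7],[-2.1,0.4,1.1],[-2.1,0.4,1.18],[-2.1,0.4,1.18],[-2.1,0.4,1.18]],"roll":[0,0,0,0,0,0,0,0]}' 20; python3 -c "
from h import *
go(.513,.25,.037)
s=cam('scene');crop(s,380,150,510,300,4,'s3.png')"
```

```text
time: 5.73
tool_pos: [0.513, 0.2502, 0.0381]
tool_rot: [-3.141, 0.002, 1.347]
contact_force: [-2.6, -6.3, 13.9]
opening: 0.0003
units [-0.01  0.    0.04] roll 0 rows 0.0 | pos [0.513  0.2502 0.0381] rot [-3.141e+00  2.000e-03  1.347e+00] F [-2.6 -6.3 13.9] op 0.0003 t 5.73
```

View pics/s3.png

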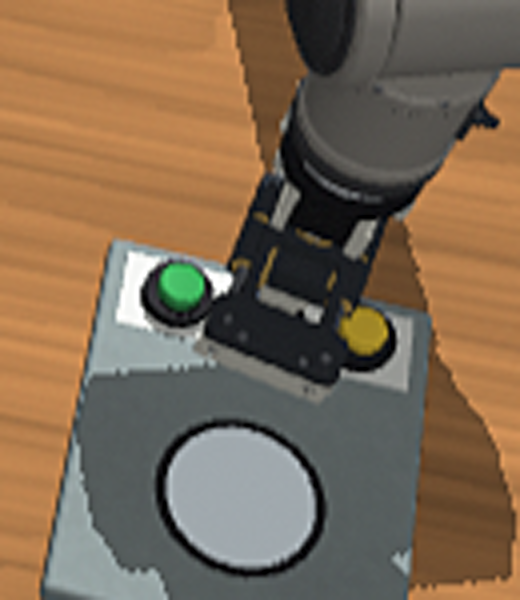

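The picture shows the fingers on the blue key, which is down with a 14 N reaction, and green and yellow up. I'll lift and head for the forceps.

```bash
python3 -m crank '{"claw":[0,0,0,0,0,0,0,0],"delta_pos":[[0,0,-0.6],[0,0,-1.8],[0,0,-3.2],[0,0,-4.2],[-1.2,0,-4.2],[-2.7,0,-4.2],[-4.2,0,-4.2],[-5.5,0,-4.2]],"roll":[0,0,0,0,0,0,0,0]}' 20; python3 -c "
from h import *
go(.511,-.208,.13)"
```

```text
time: 6.45
tool_pos: [0.4813, 0.1157, 0.1416]
tool_rot: [-3.139, 0.001, 1.348]
contact_force: [0.8, -1.0, -0.1]
opening: 0.0004
units [-12.37   4.03   0.46] roll 0 rows 7.8 | pos [0.4813 0.1157 0.1416] rot [-3.139e+00  1.000e-03  1.348e+00] F [ 0.8 -1.  -0.1] op 0.0004 t 6.45
```

```bash
python3 -m crank '{"claw":[1,1,1,1,1,1,1,1],"delta_pos":[[-1.2,0.4,0],[-2.7,0.9,0],[-4.2,1.4,0],[-5.7,1.9,0],[-7.2,2.4,0],[-8.7,2.9,0],[-10.2,3.4,0],[-11.2,3.7,0]],"roll":[0,0,0,0,0,0,0,0]}' 20; python3 -m crank '{"claw":[1,1,1,1,1,1,1,1],"delta_pos":[[-0.6,0.2,0],[-1,0.3,0],[-1,0.3,0],[-1,0.3,0],[-1,0.3,0],[-1,0.3,0],[-1,0.3,0],[-1,0.3,0]],"roll":[0,0,0,0,0,0,0,0]}' 20; python3 -c "
from h import *
go(.511,-.208,.1)
t=cam('top');s=cam('scene');crop(t,290,150,420,250,6,'t4.png');crop(s,200,90,340,240,4,'s4.png')"
```

```text
time: 7.12
tool_pos: [0.5104, -0.1796, 0.1414]
tool_rot: [-3.14, 0.0, 1.345]
contact_force: [0.3, -0.2, -0.7]
opening: 0.0489
time: 7.78
tool_pos: [0.5125, -0.2016, 0.1432]
tool_rot: [3.141, 0.0, 1.348]
contact_force: [0.3, 0.3, -0.5]
opening: 0.0917
units [-0.26 -0.    1.73] roll 0 rows 1.0 | pos [ 0.5125 -0.2016  0.1432] rot [3.141 0.    1.348] F [ 0.3  0.3 -0.5] op 0.0917 t 7.78
```

View pics/s4.png

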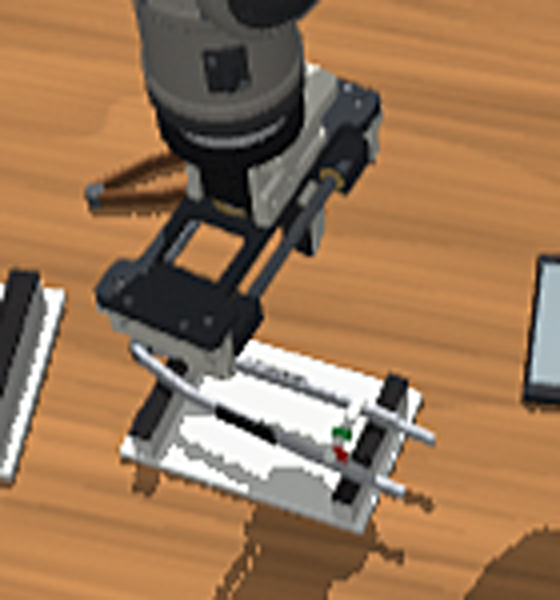

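View pics/t4.png

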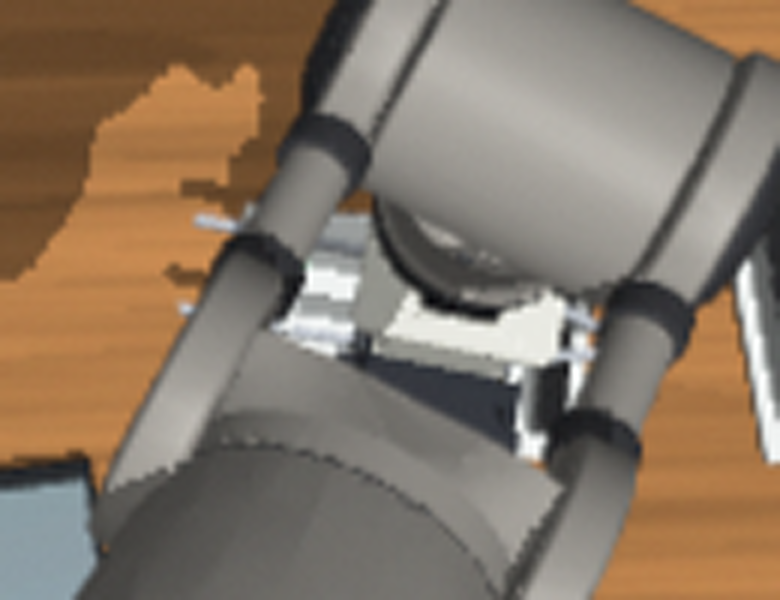

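The scene view shows the open gripper above and behind the grips, fingers straddling them. The right grip is at (262,196) and the tips lie clear past the front rest. Next I descend and check.

```bash
python3 -m crank '{"claw":[1,1,1,1,1,1,1,1],"delta_pos":[[-0.2,0,0.5],[-0.2,0,1.4],[-0.2,0,2.3],[-0.2,0,3.1],[-0.2,0,3.8],[-0.2,0,4.3],[-0.2,0,4.6],[-0.2,0,4.65]],"roll":[0,0,0,0,0,0,0,0]}' 20; python3 -c "
from h import *
go(.512,-.2075,.025,np.radians(77.6))
t=cam('top');s=cam('scene');crop(s,200,110,330,240,5,'s5.png')"
```

```text
time: 8.55
tool_pos: [0.5106, -0.2069, 0.0254]
tool_rot: [-3.139, -0.001, 1.347]
contact_force: [0.0, -0.1, 0.9]
opening: 0.092
units [-0.01  0.06  0.02] roll -0.07 rows 0.0 | pos [ 0.5106 -0.2069  0.0254] rot [-3.139e+00 -1.000e-03  1.347e+00] F [ 0.  -0.1  0.9] op 0.092 t 8.55
```

View pics/s5.png

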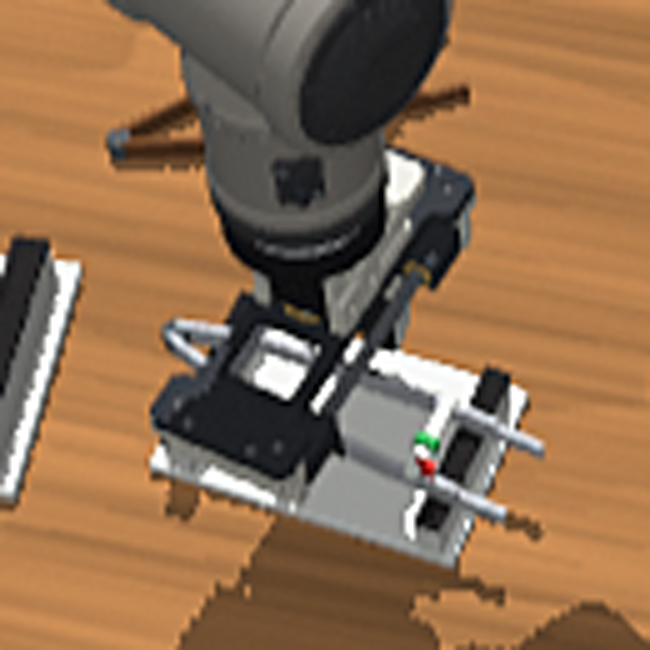

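The fingers straddle the grips, clear of the stand, with collar at ~(285,198) and pointer at ~(286,203). I'll close gently to about 42 mm.

```bash
python3 -m crank '{"claw":[0.8,0.65,0.55,0.5,0.49,0.48,0.47,0.46],"delta_pos":[[0,0,0],[0,0,0],[0,0,0],[0,0,0],[0,0,0],[0,0,0],[0,0,0],[0,0,0]],"roll":[0,0,0,0,0,0,0,0]}' 20;python3 -m crank '{"claw":[0.46,0.46,0.46,0.46,0.46,0.46,0.46,0.46],"delta_pos":[[0,0,0],[0,0,0],[0,0,0],[0,0,0],[0,0,0],[0,0,0],[0,0,0],[0,0,0]],"roll":[0,0,0,0,0,0,0,0]}' 20
```

```text
time: 9.32
tool_pos: [0.5114, -0.2074, 0.0268]
tool_rot: [3.141, 0.0, 1.347]
contact_force: [0.3, 0.9, 1.2]
opening: 0.0442
time: 9.98
tool_pos: [0.5114, -0.2074, 0.0268]
tool_rot: [3.141, 0.0, 1.347]
contact_force: [0.8, 0.2, 1.4]
opening: 0.0419
```

```bash
cat >> h.py <<'E'
def offs(z,roiS,roiT,name=None,psi=None):
    o=robot.observe(); w=o["tool_rot"][2] if psi is None else psi; X=np.array([np.cos(w),np.sin(w)]);Y=np.array([-np.sin(w),np.cos(w)])
    P={}
    for cn,roi in(("scene",roiS),("top",roiT)):
        d=cam(cn); 
        if name: crop(d,*roi,8,name+cn+".png")
        r=blobs(d,(0,130,70),(8,255,255),roi,2)+blobs(d,(172,130,70),(180,255,255),roi,2); g=blobs(d,(45,90,50),(85,255,255),roi,3)
        print(cn,"r",r,"g",g)
        if r and g:
            a=max(r)[1];b=max(g)[1]; P[cn]=(d,a,b)
            D=(onz(d,*a,z)-onz(d,*b,z))[:2]; print("   rel x %.4f y %.4f"%(D@X,D@Y))
    if len(P)==2:
        p=tri(P["scene"][0],P["scene"][1],P["top"][0],P["top"][1]);m=tri(P["scene"][0],P["scene"][2],P["top"][0],P["top"][2])
        D=(p-m)[:2]; print("tri p",p.round(4),"m",m.round(4),"rel",(D@X).round(4),(D@Y).round(4))
    print("op",round(o["opening"],4))
E
python3 -c "
from h import *
offs(.058,(270,185,310,215),(320,175,360,205),'a')"
```

```text
scene r [(10, [286.0, 201.5])] g [(11, [284.55, 197.45])]
   rel x 0.0087 y -0.0088
top r [] g []
op 0.0419
```

View pics/ascene.png

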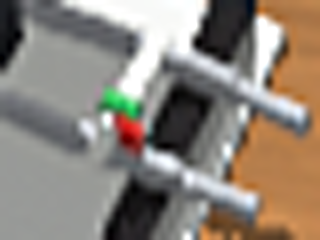

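View pics/atop.png

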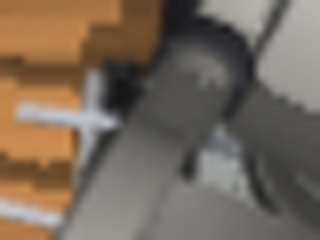

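The scene crop shows the red pointer (286,201.5) just short of the collar (284.5,197.5), -8.8 mm at a width of 41.9 mm. I'll squeeze to about 37.7 mm, then lift.

```bash
python3 -m crank '{"claw":[0.455,0.45,0.44,0.43,0.42,0.415,0.41,0.41],"delta_pos":[[0,0,0],[0,0,0],[0,0,0],[0,0,0],[0,0,0],[0,0,0],[0,0,0],[0,0,0]],"roll":[0,0,0,0,0,0,0,0]}' 20;python3 -m crank '{"claw":[0.41,0.41,0.41,0.41,0.41,0.41,0.41,0.41],"delta_pos":[[0,0,0],[0,0,0],[0,0,-0.1],[0,0,-0.3],[0,0,-0.6],[0,0,-0.9],[0,0,-1.2],[0,0,-1.5]],"roll":[0,0,0,0,0,0,0,0]}' 20
python3 -c "
from h import *
offs(.095,(270,170,325,220),(300,155,370,205),'b')"
```

```text
time: 10.75
tool_pos: [0.5114, -0.2074, 0.0268]
tool_rot: [3.141, 0.0, 1.347]
contact_force: [0.7, 0.6, 2.7]
opening: 0.0375
time: 11.42
tool_pos: [0.5114, -0.2074, 0.0653]
tool_rot: [3.141, 0.0, 1.347]
contact_force: [0.3, -1.2, -0.7]
opening: 0.0376
scene r [(10, [285.6, 191.8])] g [(7, [282.29, 190.14])]
   rel x 0.0093 y -0.0007
top r [] g []
op 0.0376
```

View pics/bscene.png

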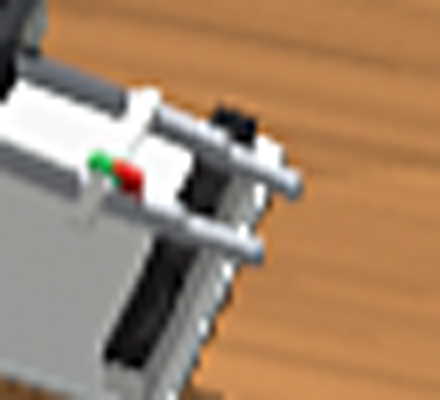

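The forceps are lifted off the stand. The pointer at (285.6,191.8) is level with the collar at (282.3,190.1), offset about -0.7 mm.

```bash
python3 -m crank '{"claw":[0.41,0.41,0.41,0.41,0.41,0.41,0.41,0.41],"delta_pos":[[0,0,-0.4],[0,0,-0.9],[0,0,-1.4],[0,0,-1.8],[0,0,-1.8],[0,0,-1.8],[0,0,-1.8],[0,0,-1.8]],"roll":[0,0,0,0,0,0,0,0]}' 20
python3 -c "
from h import *
go(.606,.135,.1)"
```

```text
time: 12.18
tool_pos: [0.5108, -0.2071, 0.1084]
tool_rot: [-3.14, -0.0, 1.347]
contact_force: [0.3, 0.5, -0.9]
opening: 0.0378
units [14.19  0.67  0.34] roll 0 rows 8.5 | pos [ 0.5108 -0.2071  0.1084] rot [-3.14  -0.     1.347] F [ 0.3  0.5 -0.9] op 0.0378 t 12.18
```

```bash
python3 -m crank '{"claw":[0.41,0.41,0.41,0.41,0.41,0.41,0.41,0.41],"delta_pos":[[0.3,0,0],[1,0.1,0],[2,0.2,0],[3.1,0.2,0],[4.2,0.3,0],[5.3,0.3,0],[6.3,0.4,0],[7,0.4,0]],"roll":[0,0,0,0,0,0,0,0]}' 20
python3 -m crank '{"claw":[0.41,0.41,0.41,0.41,0.41,0.41,0.41,0.41],"delta_pos":[[0.8,0,0],[1.8,0.1,0],[2.9,0.1,0],[4,0.1,0],[5,0.2,0.1],[6,0.2,0.1],[6.7,0.3,0.2],[7,0.3,0.3]],"roll":[0,0,0,0,0,0,0,0]}' 20
python3 -c "
from h import *
go(.606,.135,.1)
offs(.13,(380,180,480,300),(160,80,260,220),None)
t=cam('top');s=cam('scene');crop(s,370,150,500,300,4,'s6.png');crop(t,150,80,270,220,4,'t6.png')"
```

```text
time: 12.85
tool_pos: [0.5602, -0.0362, 0.1087]
tool_rot: [-3.141, -0.0, 1.348]
contact_force: [0.4, 0.3, -0.2]
opening: 0.0375
time: 13.52
tool_pos: [0.6063, 0.1329, 0.1011]
tool_rot: [-3.141, -0.001, 1.349]
contact_force: [-0.6, 0.6, -1.0]
opening: 0.0382
units [ 0.08 -0.03  0.04] roll 0 rows 0.1 | pos [0.6063 0.1329 0.1011] rot [-3.141e+00 -1.000e-03  1.349e+00] F [-0.6  0.6 -1. ] op 0.0382 t 13.52
scene r [(11, [428.0, 250.09])] g [(80, [425.9, 222.2]), (11, [423.64, 248.18])]
   rel x 0.0255 y -0.0628
top r [] g []
op 0.0382
```

View pics/s6.png

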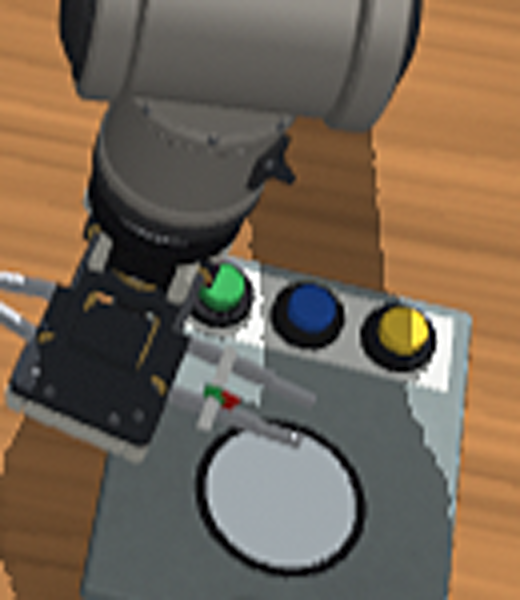

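View pics/t6.png

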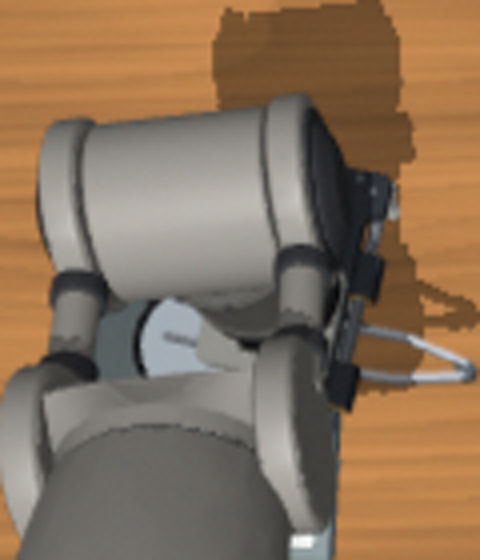

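```bash
python3 -c "
from h import *
s=cam('scene');t=cam('top')
for d in(s,t): print((-d['R'].T@d['tvec']).round(3))
print('rt',onz(s,444.25,259.5,.125),'lt',onz(s,448,249.5,.125))
offs(.131,(410,238,450,262),(190,150,191,151),'c')
d=s
for u in range(418,434):
    print(u,[tuple(int(c) for c in s['color'][v,u]) for v in range(245,254)])
"
```

```text
[1.096 0.049 1.008]
[ 0.364 -0.087  1.159]
rt [0.64603731 0.23190963 0.125     ] lt [0.62072635 0.23794699 0.125     ]
scene r [(11, [426.36, 249.73])] g [(12, [422.42, 247.75])]
   rel x 0.0090 y -0.0007
top r [] g []
op 0.0378
418 [(168, 168, 155), (169, 169, 157), (165, 164, 152), (139, 136, 131), (114, 109, 108), (106, 102, 100), (106, 103, 101), (102, 99, 96), (92, 90, 85)]
419 [(168, 169, 156), (172, 171, 160), (179, 176, 165), (147, 141, 136), (118, 113, 113), (111, 106, 105), (102, 99, 96), (99, 95, 93), (101, 98, 96)]
420 [(173, 170, 161), (169, 166, 158), (146, 147, 134), (87, 106, 75), (100, 105, 93), (122, 117, 117), (125, 125, 124), (136, 138, 136), (149, 152, 151)]
421 [(133, 144, 118), (70, 112, 52), (46, 109, 24), (40, 94, 20), (121, 125, 120), (156, 156, 158), (155, 157, 156), (154, 157, 155), (152, 155, 154)]
422 [(149, 154, 136), (91, 121, 78), (41, 102, 20), (50, 102, 33), (134, 139, 134), (162, 161, 164), (155, 157, 156), (154, 156, 154), (154, 157, 155)]
423 [(158, 156, 162), (108, 132, 106), (46, 106, 21), (45, 103, 20), (110, 131, 104), (155, 157, 154), (162, 
[... 832 characters left out ...]
5, 155, 152), (91, 93, 142), (50, 53, 116), (90, 90, 93), (122, 119, 111), (126, 123, 120)]
430 [(168, 167, 155), (171, 170, 155), (169, 170, 154), (176, 175, 157), (132, 131, 115), (89, 89, 76), (92, 93, 81), (110, 110, 103), (120, 117, 115)]
431 [(155, 154, 143), (173, 173, 159), (170, 170, 156), (171, 172, 157), (178, 178, 162), (132, 132, 121), (87, 87, 79), (100, 99, 93), (121, 118, 115)]
432 [(135, 134, 126), (165, 167, 153), (168, 169, 155), (169, 168, 156), (173, 173, 159), (129, 128, 118), (85, 85, 78), (95, 94, 87), (118, 115, 111)]
433 [(107, 105, 101), (155, 154, 142), (172, 172, 158), (170, 169, 157), (173, 173, 161), (127, 127, 118), (83, 84, 77), (89, 89, 81), (109, 107, 102)]
```

View pics/cscene.png

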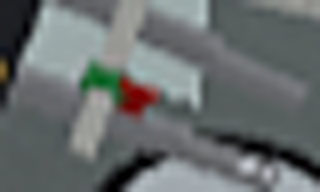

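The scene crop shows the pointer (426,250) next to the collar (422,248), offset ≈ -0.7 mm. The tips are over the white window at about (.646,.232) and (.621,.238). I'll squeeze another ~0.5 mm and centre the tips by 10 mm.

```bash
python3 -m crank '{"claw":[0.409,0.408,0.407,0.406,0.405,0.404,0.404,0.404],"delta_pos":[[0.1,0,0],[0.2,0,0],[0.3,0,0],[0.4,0,0],[0.4,0,0],[0.4,0,0],[0.4,0,0],[0.4,0,0]],"roll":[0,0,0,0,0,0,0,0]}' 20
python3 -m crank '{"claw":[0.404,0.404,0.404,0.404,0.404,0.404,0.404,0.404],"delta_pos":[[0,0,0],[0,0,0],[0,0,0],[0,0,0],[0,0,0],[0,0,0],[0,0,0],[0,0,0]],"roll":[0,0,0,0,0,0,0,0]}' 20
python3 -c "
from h import *
for i in range(3): offs(.131,(410,238,460,262),(190,150,191,151),'d')
t=cam('top');s=cam('scene');crop(s,340,190,470,290,6,'s7.png');crop(t,180,120,290,200,6,'t7.png')"
```

```text
time: 14.58
tool_pos: [0.6083, 0.1397, 0.1017]
tool_rot: [-3.142, 0.0, 1.347]
contact_force: [-0.1, -0.7, -0.5]
opening: 0.0368
time: 15.25
tool_pos: [0.6084, 0.1397, 0.1017]
tool_rot: [3.142, 0.0, 1.347]
contact_force: [0.1, 0.0, -0.7]
opening: 0.0368
scene r [(11, [431.45, 251.64])] g [(15, [427.8, 250.07])]
   rel x 0.0081 y -0.0001
top r [] g []
op 0.0368
scene r [(11, [431.45, 251.64])] g [(15, [427.8, 250.07])]
   rel x 0.0081 y -0.0001
top r [] g []
op 0.0373
scene r [(11, [431.45, 251.64])] g [(15, [427.8, 250.07])]
   rel x 0.0081 y -0.0001
top r [] g []
op 0.0374
```

View pics/s7.png

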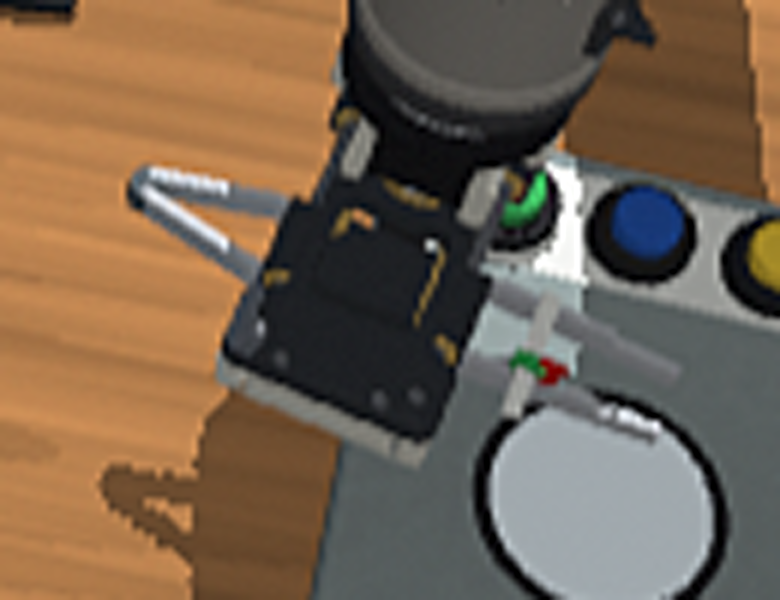

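View pics/t7.png

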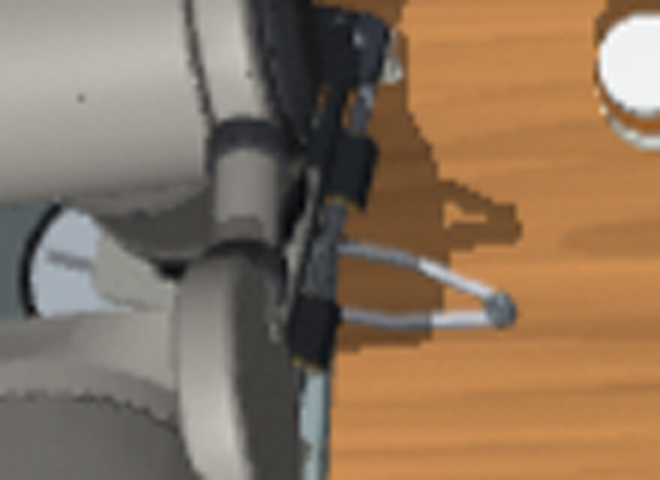

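```bash
python3 -c "
from h import *
s=cam('scene');t=cam('top')
print('hinge',tri(t,(263.3,171.2),s,(364.2,221.2)),'rt',tri(t,(188.3,162.5),s,(449.5,262)))
for z in(.118,.125): print(onz(s,449.5,262,z),onz(s,453,252,z),np.linalg.norm(onz(s,449.5,262,z)-onz(s,453,252,z)))
for i,c in enumerate((s,t)): cv2.imwrite(f'pics/f{i}.png',c['color'])
h=cv2.cvtColor(s['color'],cv2.COLOR_BGR2HSV)
"
```

```text
hinge [0.58983889 0.05057453 0.11778597] rt [0.62722789 0.25555607 0.08312484]
[0.6457198  0.24467393 0.118     ] [0.62045606 0.25036222 0.118     ] 0.025896195685948312
[0.64926129 0.24313456 0.125     ] [0.62419631 0.2487781  0.125     ] 0.025692457247817744
```

View pics/f0.png

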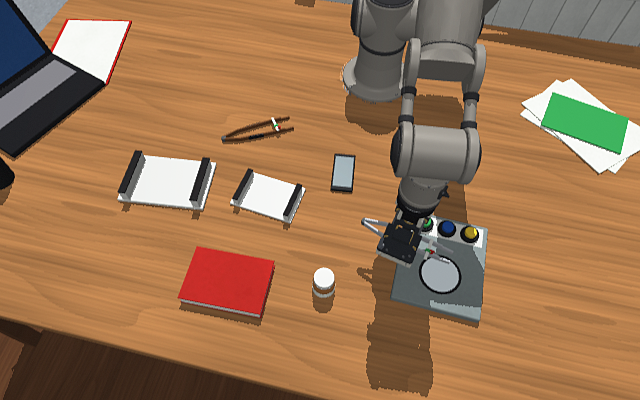

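```bash
python3 -c "
from h import *
s=cam('scene');t=cam('top')
for p in((449.5,262),(453,252)):
  for z in(.09,.105,.12): print(p,z,proj(t,onz(s,*p,z)), (proj(t,onz(s,*p,z))-[180,120])*6)
a=proj(t,(.5,.1,.1))
"
```

```text
(449.5, 262) 0.09 [190.49519372 160.21724736] [ 62.97116231 241.30348417]
(449.5, 262) 0.105 [190.04925236 156.10614257] [ 60.29551413 216.6368554 ]
(449.5, 262) 0.12 [189.59189511 151.88979547] [ 57.55137065 191.33877281]
(453, 252) 0.09 [188.11979416 169.66302785] [ 48.71876494 297.97816708]
(453, 252) 0.105 [187.68157813 165.50004617] [ 46.08946875 273.00027704]
(453, 252) 0.12 [187.23215683 161.23061633] [ 43.392941   247.38369799]
```

In the top view the streak over the window is the left tip. It triangulates to z≈.117, and the hinge to .118, so the forceps are level. Everything checks out, so I'm handing in.

```bash
python3 -c "
from h import *
print(robot.hand_in(), robot.observe()['time'])"
```

```text
the job is handed in; nothing more can be done
the job is handed in; nothing more can be done
```

I pressed green, yellow and blue in that order, lifted the forceps off the 170 mm stand by the black grips, and handed in while still holding them over the window. No verdict was reported.

Last checks before handing in:
- **Pointer:** about 0.1 mm short of the collar's middle, at a grip width of about 37 mm. It read the same in three successive pictures. This comes from the scene camera only, because the arm hid the pointer and collar from the top camera.
- **Tips:** about 25 mm apart and within about 17 mm of the window's centre, roughly 95 mm above it.
- **Level:** the left tip and the hinge both came out at a height of about 0.118 m.
- **Keys and bystanders:** blue and yellow were up. Green was partly hidden behind the gripper, but it was seen up after its press and nothing touched it later. The jar, book and phone looked where they started, judged by eye.

Two things did not go as planned:
- **Press force:** I pushed the yellow key harder than intended. The last reading was 52 N with a slightly deeper push after it. I estimate about 85 N, under the 120 N wrist limit, but I did not record the peak. The blue press was softened to 14 N.
- **Tip height:** one triangulation put the right tip at 0.083 m, which disagreed. I had matched it to the left tip in the top view, and the corrected match agrees with level.

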